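# Contact-test a sensor cartridge and hold the cam lever at full lift

### The job

Make contact with the blue-banded sensor cartridge on the test stand: set it down into the stand's pocket until it sits on the floor of the pocket, let go, and swing the locking lever with the black knob fully shut over it. Only then raise the red-handled cam lever to its highest lift, where it points straight up, so that the contact pins press the cartridge up against the locking lever. The cam lever springs back by itself, so finish while still holding it up there; leave the yellow-banded cartridge, the amber bottle and the squat jar where they stand.

Things in the scene. Friction and masses are not known exactly. Their poses are not given: they have to be found in the camera images.
- blue_cartridge_center (a point): centre (half-way up) of the loose sensor cartridge to be tested: an upright block 50 (own x) x 34 (own y) x 40 mm high, white below, a blue band round its upper 15 mm, a round steel mesh on top, gold contacts underneath; about 0.11 kg. Own z is up. It fits the pocket either way round (turned by 180 degrees). It stands on the bench and is best gripped across its 34 mm width, close to the top
- blue_cartridge: the same cartridge; origin at the centre of its underside
- yellow_cartridge_center (a point): centre of a second cartridge of the same size with a yellow band, loose; to be left alone
- amber_bottle_center (a point): centre of a small amber bottle 40 mm across and 95 mm high, loose; to be left alone
- squat_jar_center (a point): centre of a squat amber jar with a gold lid, 39 mm across and 64 mm high, loose; to be left alone
- test_stand: the fixed test stand, an aluminium and black jig on a 176 x 124 mm base plate; its origin lies on the bench below the middle of the pocket. In its own frame x points to its back (where the locking lever pivots), y to its left, z up; the cam lever is on its right (-y) side, and the shut locking lever lies along its x
- nest_seat (a point): middle of the pocket's floor, 68 mm above the bench, with the stand's axes. The pocket is 53 (x) x 37 (y) mm and 12 mm deep below its rim (rim 80 mm above the bench), with a lead-in bevel round its mouth, 3 mm wide and 5 mm deep; the cartridge's long side goes along x. Seated, the cartridge's centre is 20 mm above this point. 50 mm in front of this point stands a headed stud, 128 mm high above the bench
- gate_angle (a joint): angle of the locking lever, a flat steel arm that swings level about an upright pivot behind the pocket: 0 = fully shut over the pocket (against its stop), growing as it opens to the stand's left (+y), at most 1.95; at angle q the knob lies from the pivot in the direction (-cos q, sin q) of the stand's x and y. It starts open, stays where it is left and moves with a push of under 1 N at the knob
- gate: the locking lever; origin on its pivot axis at bench height. A rubber pad of 36 x 22 mm under its arm bears on the cartridge's top; 2 mm above a seated cartridge when the lever is shut. Arm underside 112 mm, top 122 mm, top of the knob 158 mm above the bench: carry the cartridge in above that
- gate_knob (a point): middle of the locking lever's upright black knob, 16 mm across and 36 mm high (its top is 16 mm above this point), 128 mm from the pivot
- gate_pivot (a point): point on the locking lever's upright pivot axis, 62 mm behind the middle of the pocket
- cam_angle (a joint): angle of the cam lever about a level shaft along the stand's y: 0 = at rest, leaning to the stand's front 19.5 degrees above level; growing as it is raised; 1.231 = straight up, where the cam lifts highest; beyond that (stop at 1.73) the lift falls again. A spring always pulls it back to 0: it takes about 2 to 4 N at the handle
- cam_lever: the cam lever, a steel rod (9 mm thick) with a red handle; origin on the shaft's axis in the middle of the stand
- lever_handle (a point): middle of the red handle of the cam lever, 90 mm from the shaft axis: a flat-sided bar 20 mm wide along the stand's y and 15 mm thick, reaching from 20 mm nearer the shaft to a rounded end 20 mm farther out. On its inner side it is about 40 mm clear of the stand, so that its flat sides can be pinched from above along the stand's y; it turns between the fingers as the lever swings
- lever_axis (a point): point on the cam shaft's axis abreast of the handle, 34 mm above the bench; the handle's middle moves on a circle of 90 mm radius round it, in the stand's x-z plane: at angle q it lies (-cos(q+0.34), sin(q+0.34)) x 90 mm from it along the stand's x and z
- lifter (a joint): height of the carriage with the sprung contact pins which the cam raises, in m: 0 = down, 0.008 = highest lift (more than 0.0077 within 0.22 rad either side of straight up). At the highest lift the pins raise the cartridge 2 mm against the shut locking lever and press it there with about 6 N

How it is judged:
By the outcome, as a careful person would: the job done as asked, in the order asked, and still so for the second after the job is handed in, while the arm keeps its last pose, push and grip.
It also fails if it takes over 72 s, if anything falls off the work surface, if the arm or the gripper's body presses on something with over 40 N, if the wrist force passes 120 N, or if a joint passes its speed limit or range.

### The arm

A 6-joint arm with a two-finger parallel gripper is mounted at the origin on a cart in front of the work surface, level with it; the furniture and walls round the work are solid. World frame = base frame: x ahead of the robot, y to its left, z up, the work surface at z = 0. Lengths are in m, angles in rad, forces in N, time in s.
With the tool pointing down it reaches from about 0.3 to 0.95 m from the base axis. Payload 3.1 kg.
Tool frame: the origin (TCP) lies where the fingers leave the gripper's body, on its centre line; the fingertips stand 73 mm ahead of it and the grasp point (between the pads) lies 54 mm ahead of it (robot.tip_reach is the z of the fingertips in the tool frame, in m); z points along the fingers, y is the line along which they close (so a half turn about z gives the same grasp; the last joint's range is limited). The gripper opens to 85 mm and grips with 20 to 120 N. Pads are 22 mm wide; open, the fingers measure 114 mm over their backs; the gripper's body (76 mm by 85 mm) begins 54 mm behind the grasp point. The pads swing forward as they close: fully open they stand 13 mm farther back than shut.
Start: joints at [-0.07, 0.308, 1.634, -0, 1.2, -0.07], TCP at [0.625, -0, 0.304] pointing down, gripper open.
Joint ranges: [-3.06, 3.06], [-0.79, 1.96], [0.05, 2.63], [-1.19, 4.34], [0.05, 2.64], [-2.94, 2.94]. Speed limits (rad/s): [2.79, 2.79, 3.14, 3.14, 3.14, 3.14].

### API

Orientations are given as a rotation vector (axis times angle).
In Python, from cell import telemetry, cams, hand_in, robot gives the robot as it stands.
- The arm moves only by the tool move_arm, never from a script. Its arguments are lists of equal length, an entry for each row: "claw": the opening in per cent of the stroke, from 0 (shut) to 100 (fully open); "dp": the shift along the tool's x, y, z in units of 30 mm (1.0 is 30 mm), a list of three; "spin": the turn about the tool's z in units of 6 degrees (1.0 is 6 degrees). In form: {"claw": [claw, ...], "dp": [[tx, ty, tz], ...], "spin": [spin, ...]}. A call has 1 to 20 rows; each row shifts and turns the commanded pose from where the row before left it, along the tool's axes as they then stand; what a row does not reach is not made up. A row lasts 1/12 s, in which the tool goes at most 41.7 mm and 7.16 degrees, less where a joint would pass 70% of its speed; a pose out of reach is approached as far as the arm can. A call is refused whole if a number of a shift passes 1 or a number of a turn 1, either way. A call with a gripper value outside its range is refused whole. The fingers move at their own pace and stop on an object; "newtons" is the grip in N (left out, the last holds). Time passes only in rows, so rows that do not move let the fingers close. It gives the time, the measured TCP pose, the force, the opening and the grip force at its end, in the units of the state.
- telemetry.observe(): the state, without advancing time (a new reading comes with each control period).
- cams.read_camera(name): name is "scene" or "side" or "wrist"; returns (picture, depth): 480x640x3 uint8, red, green, blue; 480x640 float32, m along the optical axis (not along the pixel's ray), 0 where there is no reading.
- cams.get_calibration(name): a dict with "intrinsics" (3x3 intrinsics, pixels), "R" (3x3) and "t" (3): a world point X has camera coordinates R X + t. Camera axes: x right, y down, z forward; pixel columns grow to the right and rows downward; lengths in m; the calibration is good to about 2 mm. A picture is of the moment at which its call begins: read the wrist's pose just before it. get_calibration takes no time and is no camera call; for the wrist camera it gives the pose at the moment of the call.
- hand_in(): hands the job in; it is judged then, once.
The state is a dict: "clock": time; "q": joint angles; "qvel": joint speeds; "effort": joint torques, N m; "eef_pos": TCP position; "ee_rot": TCP orientation; "force": force on the tool from outside, world axes, zero at the start; "wrist_torque": the same for the moment, N m; "width": opening from 0.0 (shut) to 1.0 (fully open); "gripper_force": force on a finger pad.
Only numpy, scipy, OpenCV 4.12 (cv2) and the standard library are available. Lean on these libraries where they do the work, as an engineer would, in place of code of your own. Each camera call takes 0.05 s, during which the arm holds its last target. There are 200 camera calls.

## Working session

There is one attempt and no reset: what is moved stays moved. The work goes in short steps, Python scripts to look and compute and a tool call to move; the robot and the scene stay as the last step left them, time stands still between calls to the robot, and variables do not carry over. Pictures are saved under pics/ and viewed, at most 10 in all, crops included, and the job is handed in when it is done.

Besides the shell and the picture viewer there is one more tool, called after "Emit:" as name(argument=value, ...), one argument or row to a line, values as JSON. move_arm: Moves the arm, as the interface text tells. Its arguments: {"type":"object","properties":{"claw":{"type":"array","items":{"type":"number"}},"dp":{"type":"array","items":{"type":"array","items":{"type":"number"}}},"spin":{"type":"array","items":{"type":"number"}},"newtons":{"type":"number"}},"required":["claw","dp","spin"]}

```bash
mkdir -p pics; ls
cat > h.py <<'E'
import numpy as np, cv2
from cell import telemetry, cams, hand_in, robot
def snap(name,fn):
    c=cams.get_calibration(name); p,d=cams.read_camera(name)
    cv2.imwrite(f'pics/{fn}.png',p[:,:,::-1]); np.savez(f'pics/{fn}.npz',p=p,d=d,K=c['intrinsics'],R=c['R'],t=c['t'])
def load(fn): return np.load(f'pics/{fn}.npz')
def cloud(z):
    d=z['d'];v,u=np.mgrid[0:480,0:640]
    P=np.stack([u,v,np.ones_like(u)],-1)@np.linalg.inv(z['K']).T*d[...,None]
    return (P-z['t'])@z['R']
def pt(z,u,v,h=None):
    if h is None: return cloud(z)[v,u]
    r=z['R'].T@np.linalg.inv(z['K'])@[u,v,1]; c=-z['R'].T@z['t']
    return c+r*(h-c[2])/r[2]
E
python3 - <<'E'
from h import *
snap('scene','s0');snap('side','d0')
a=cv2.imread('pics/s0.png');b=cv2.imread('pics/d0.png')
o=telemetry.observe();print(o['eef_pos'],o['ee_rot'],o['clock'])
for n in ('s0','d0'):
    z=load(n);print(n,-z['R'].T@z['t'],z['K'][0,0])
E
```

```text
pics
[ 6.24398649e-01 -7.14192662e-07  3.02738190e-01] [-2.22036563e+00 -2.22025703e+00  2.20694964e-03] 0.1
s0 [ 0.04600466 -0.60051858  0.56024445] 502.6587286630646
d0 [-0.0308813   1.13219162  0.79803685] 614.9817055294068
```

View pics/s0.png

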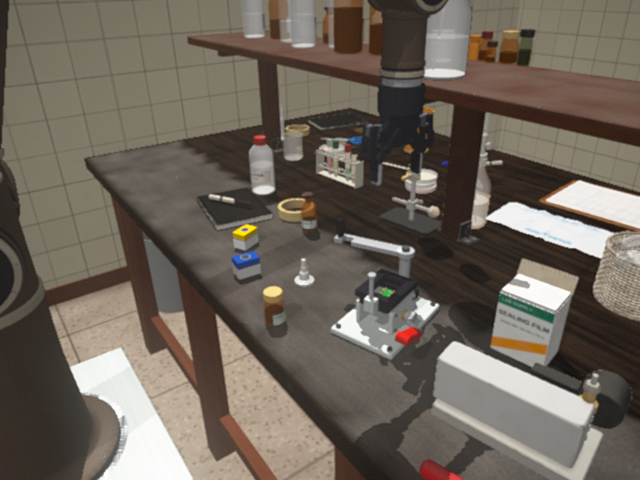

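View pics/d0.png

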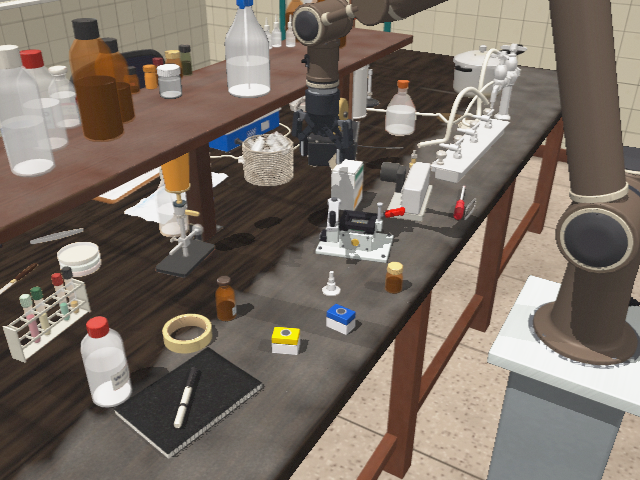

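Run:
```python
from h import *
np.set_printoptions(precision=4,suppress=True)
for n in ('s0','d0'):
    z=load(n);C=cloud(z);p=z['p'].astype(int);r,g,b=p[...,0],p[...,1],p[...,2]
    m=(C[...,0]<0.9)&(C[...,0]>.2)&(abs(C[...,1])<.7)&(z['d']>0)
    for k,mm in dict(blue=(b>110)&(b-r>70)&(b-g>50),yellow=(r>150)&(g>120)&(b<80),red=(r>150)&(g<60)&(b<60)).items():
        mm=mm&m&(C[...,2]>.01)&(C[...,2]<.2)
        k_,l,st,ce=cv2.connectedComponentsWithStats(mm.astype(np.uint8))
        for i in range(1,k_):
            if st[i,4]>25:
                q=C[l==i];print(n,k,st[i],ce[i],q.mean(0),q.min(0),q.max(0))
                top=q[q[:,2]>np.percentile(q[:,2],95)-.004]
                if k!='red':print('  top rect',cv2.minAreaRect((top[:,:2]*1000).astype(np.float32)),top[:,2].mean())
z=load('s0')
for u,v in [(388,290),(372,275),(343,240),(405,247),(404,270),(334,325),(390,354),(439,305),(308,195),(273,290)]:print('s',u,v,pt(z,u,v))
z=load('d0')
for u,v in [(360,222),(394,237),(336,206),(318,249),(388,258),(227,282),(396,265)]:print('d',u,v,pt(z,u,v))
a=cv2.imread('pics/s0.png')[220:370,310:460];b=cv2.imread('pics/d0.png')[150:275,300:425]
cv2.imwrite('pics/c0.png',np.hstack([cv2.resize(a,(400,400),interpolation=2),cv2.resize(b,(400,400),interpolation=2)]))
```

```text
s0 blue [232 251  27  13 167] [244.6467 257.5509] [0.4335 0.2404 0.0398] [0.4088 0.2224 0.0373] [0.4599 0.2604 0.0422]
  top rect ((434.1495361328125, 242.8226318359375), (36.61815643310547, 49.89568328857422), 83.92018127441406) 0.03990824924896185
s0 yellow [233 225  24  15 152] [242.9539 231.7895] [0.4872 0.3518 0.0384] [0.4661 0.3321 0.0294] [0.5218 0.3786 0.0425]
  top rect ((492.4473571777344, 355.7851867675781), (52.21916580200195, 37.10171127319336), 23.71465492248535) 0.03975182309719836
s0 red [396 328  22  15 182] [406.0934 334.5769] [ 0.4958 -0.1726  0.072 ] [ 0.4777 -0.1856  0.0618] [ 0.5259 -0.1588  0.0777]
d0 blue [327 304  28  21 305] [339.718  313.9115] [0.4363 0.2517 0.0362] [0.4115 0.2265 0.0234] [0.4625 0.267  0.0429]
  top rect ((436.8739929199219, 247.7281951904297), (38.80485534667969, 49.163429260253906), 86.0783920288086) 0.03886737011140879
d0 yellow [352 239   7   7  32] [354.875  242.0938] [ 0.5447 -0.0212  0.0327] [ 0.5383 -0.0282  0.0244] [ 0.5522 -0.0161  0.0391]
  top rect ((545.519775390625, -20.423044204711914), (12.170437812805176, 8.526084899902344
[... 563 characters left out ...]
 328   9  10  53] [ 93.7547 332.2453] [0.6842 0.6374 0.1547] [0.6769 0.633  0.1445] [0.6905 0.6411 0.1641]
s 388 290 [ 0.5685 -0.0517  0.0598]
s 372 275 [ 0.5027 -0.0822  0.1311]
s 343 240 [0.5562 0.064  0.1159]
s 405 247 [ 0.6124 -0.0435  0.129 ]
s 404 270 [ 0.6066 -0.0505  0.0868]
s 334 325 [ 0.4684 -0.0244  0.0117]
s 390 354 [ 0.4954 -0.1406  0.0121]
s 439 305 [ 0.673  -0.0831  0.0005]
s 308 195 [0.6527 0.3265 0.0955]
s 273 290 [0.4012 0.0663 0.0643]
d 360 222 [ 0.5549 -0.0653  0.0648]
d 394 237 [ 0.4967 -0.1498 -0.0028]
d 336 206 [ 0.5964 -0.0161  0.1199]
d 318 249 [0.6238 0.0212 0.0102]
d 388 258 [ 0.4684 -0.053  -0.0054]
d 227 282 [0.6464 0.3429 0.0937]
d 396 265 [0.3984 0.0652 0.0631]
```

View pics/c0.png

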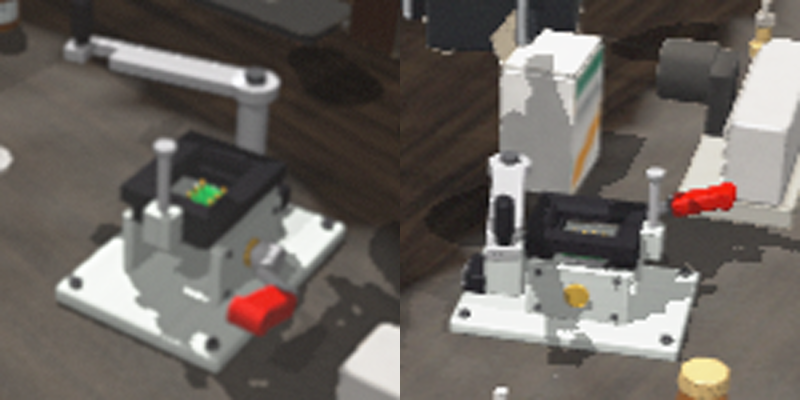

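Run:
```python
from h import *
np.set_printoptions(precision=4,suppress=True)
snap('wrist','w0');z=load('w0');print(-z['R'].T@z['t'],z['R'],z['K'])
from scipy.spatial.transform import Rotation as R
print(R.from_rotvec(telemetry.observe()['ee_rot']).as_matrix())
```

```text
[0.6249 0.0685 0.3725] [[ 1.     -0.0007 -0.0017]
 [-0.0002 -0.9634  0.2679]
 [-0.0019 -0.2679 -0.9634]] [[430.3125   0.     326.6276]
 [  0.     430.3125 244.2537]
 [  0.       0.       1.    ]]
[[-0.      1.     -0.0018]
 [ 1.      0.      0.0002]
 [ 0.0002 -0.0018 -1.    ]]
```

View pics/w0.png

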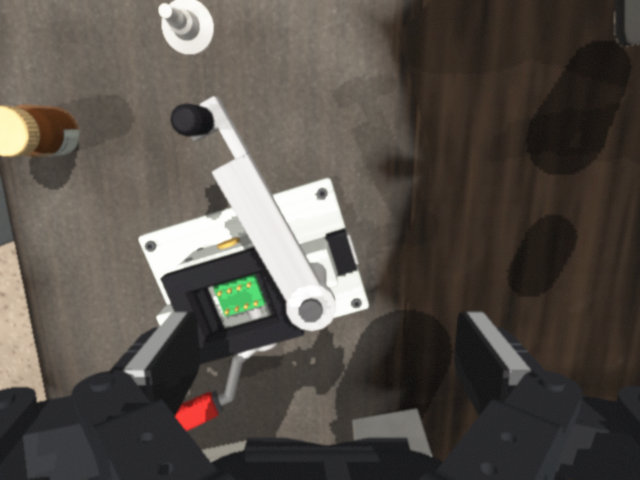

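Run:
```python
from h import *
np.set_printoptions(precision=4,suppress=True)
z=load('w0');C=cloud(z)
for n,u,v,h in [('knob',186,118,None),('pivot',311,309,None),('bFL',140,238,.012),('bBL',331,180,.012),('bBR',367,305,.012),('rimFL',164,272,.08),('rimL',257,249,.08),('red',198,410,None)]:
    print(n,pt(z,u,v),pt(z,u,v,h) if h else '')
# white base plate points
p=z['p'].astype(int);m=(C[...,2]>.005)&(C[...,2]<.018)&(C[...,0]>.44)&(C[...,0]<.72)&(C[...,1]<.06)&(C[...,1]>-.2)&(p.min(-1)>150)
print(np.median(C[m][:,2]));print(cv2.minAreaRect((C[m][:,:2]*1000).astype(np.float32)))
m=(C[...,2]>.074)&(C[...,2]<.084)&(C[...,0]>.44)&(C[...,0]<.65)&(C[...,1]<.06)&(C[...,1]>-.2)
m[:, :]&=p.max(-1)<90
v,u=np.where(m);print(m.sum(),np.median(C[m][:,2]),C[m].min(0),C[m].max(0));print(cv2.minAreaRect((C[m][:,:2]*1000).astype(np.float32)))
a=z['p'][140:440,120:420,::-1];cv2.imwrite('pics/c1.png',cv2.resize(a,(600,600),interpolation=2))
```

```text
knob [0.5575 0.0715 0.1592] 
pivot [0.6249 0.0685 0.3725] 
bFL [ 0.4626 -0.026   0.0124] [ 0.4624 -0.0261  0.012 ]
bBL [0.6279 0.0226 0.0013] [0.6278 0.0239 0.012 ]
bBR [ 0.6609 -0.0898  0.0099] [ 0.6607 -0.0889  0.012 ]
rimFL [ 0.4793 -0.0579  0.0102] [ 0.5073 -0.0336  0.08  ]
rimL [ 0.5819 -0.0046  0.1207] [ 0.575  -0.0164  0.08  ]
red [ 0.5169 -0.1608  0.064 ] 
0.011622078365406047
((561.658447265625, -58.529510498046875), (177.58309936523438, 123.96976470947266), 16.863744735717773)
6042 0.07940345757657241 [ 0.5052 -0.1088  0.074 ] [ 0.6066 -0.0171  0.0818]
((555.2542114257812, -61.23884963989258), (85.36918640136719, 75.15013122558594), 17.258703231811523)
```

View pics/c1.png

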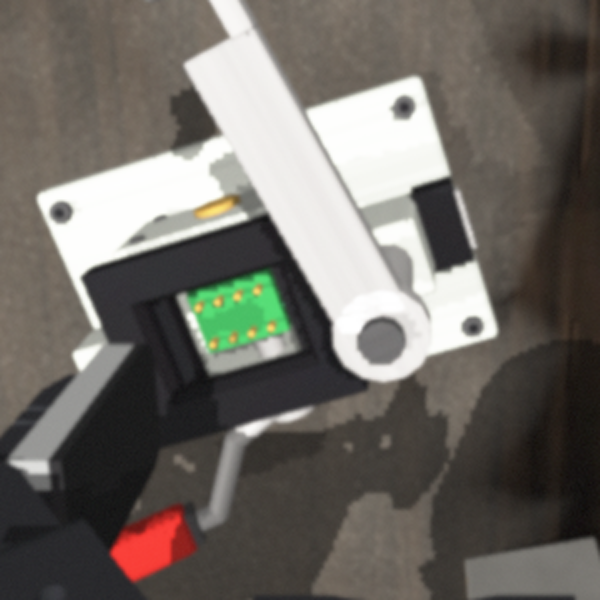

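Emit:
move_arm(
  claw=[100, 100, 100, 100, 100],
  dp=[
    [-0.33, -0.8, 0],
    [-0.33, -0.8, 0],
    [-0.33, -0.8, 0],
    [0, 0, 0],
    [0, 0, 0],
  ],
  spin=[0, 0, 0, 0, 0],
)

```text
clock: 0.57
eef_pos: [0.552, -0.03, 0.3035]
ee_rot: [-2.222, -2.22, 0.0]
force: [-0.5, -0.0, 0.3]
width: 0.996
gripper_force: 0.0
```

Run:
```python
from h import *
snap('wrist','w1');z=load('w1')
a=z['p'][100:400,170:470,::-1];cv2.imwrite('pics/c2.png',cv2.resize(a,(600,600),interpolation=2))
```

```text
(no output)
```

View pics/c2.png

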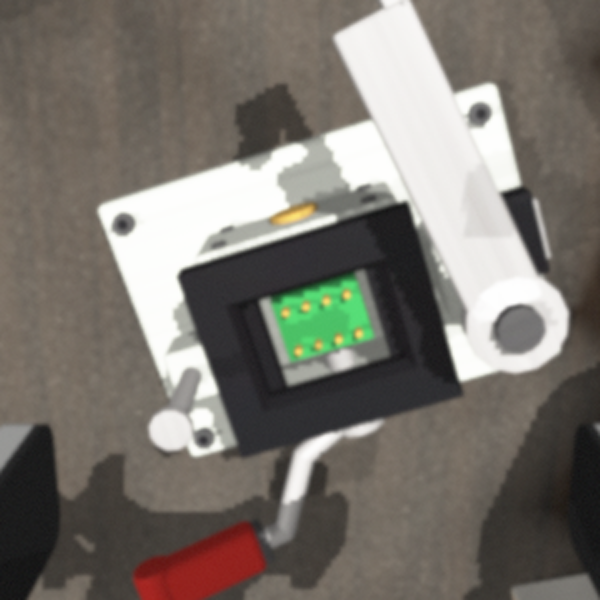

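Run:
```python
from h import *
np.set_printoptions(precision=4,suppress=True)
z=load('w1');C=cloud(z)
f=lambda u,v,h:pt(z,170+u/2-.25,100+v/2-.25,h)
rim=np.array([f(u,v,.08)[:2] for u,v in [(180,270),(405,203),(462,394),(242,454)]])
print(rim,'c',rim.mean(0)); 
for i in range(4):
    e=rim[(i+1)%4]-rim[i];print(np.linalg.norm(e),np.degrees(np.arctan2(e[1],e[0])))
print('pivot',f(520,328,.128),C[int(100+328/2),170+260]);s=f(170,430,.128);print('stud',s,C[315,255])
p=f(520,328,.128);e=p-s;print(np.linalg.norm(e),np.degrees(np.arctan2(e[1],e[0])),'nest',s+e*50/112)
print('bolts',[f(u,v,.012)[:2] for u,v in [(123,223),(480,114),(204,437)]])
print('red',f(205,565,.065), C[int(100+565/2),170+102])
o=telemetry.observe();print(o['eef_pos'],-z['R'].T@z['t'])
```

```text
[[ 0.5052 -0.0361]
 [ 0.5837 -0.0124]
 [ 0.6064 -0.0831]
 [ 0.5253 -0.107 ]] c [ 0.5551 -0.0597]
0.08196599445233488 16.773377258095838
0.07423818260252255 -72.15453343446016
0.08459952169241595 -163.553748451324
0.07375265255861832 105.80759438653048
pivot [ 0.614 -0.042  0.128] [ 0.6142 -0.0421  0.128 ]
stud [ 0.5076 -0.075   0.128 ] [ 0.5076 -0.0757  0.127 ]
0.1114366884725973 17.2560001106433 nest [ 0.5551 -0.0603  0.128 ]
bolts [array([ 0.4708, -0.0326]), array([0.6209, 0.0128]), array([ 0.5018, -0.1322])]
red [ 0.5076 -0.1641  0.065 ] [ 0.5077 -0.1624  0.0673]
[ 0.5531 -0.0298  0.304 ] [0.5524 0.0384 0.3733]
```

Emit:
move_arm(
  claw=[100, 100, 100, 100, 100, 100, 100, 100, 100, 100, 100],
  dp=[
    [0.92, -0.39, 0],
    [0.92, -0.39, 0],
    [0.92, -0.39, 0],
    [0.92, -0.39, 0],
    [0.92, -0.39, 0],
    [0.92, -0.39, 0],
    [0.92, -0.39, 0],
    [0.92, -0.39, 0],
    [0.92, -0.39, 0],
    [0.92, -0.39, 0],
    [0, 0, 0],
  ],
  spin=[0, 0, 0, 0, 0, 0, 0, 0, 0, 0, 0],
)

```text
clock: 1.53
eef_pos: [0.435, 0.2511, 0.3043]
ee_rot: [-2.214, -2.225, -0.004]
force: [0.5, -0.5, -0.0]
width: 0.999
gripper_force: 0.0
```

Emit:
move_arm(
  claw=[100, 100, 100, 100, 100, 100, 100, 100, 100, 100, 100, 100, 100, 100, 100, 100, 100],
  dp=[
    [0, 0, 0.14],
    [0, 0, 0.14],
    [0, 0, 0.14],
    [0, 0, 0.14],
    [0, 0, 0.14],
    [0, 0, 0.14],
    [0, 0, 0.14],
    [0, 0, 0.14],
    [0, 0, 0.14],
    [0, 0, 0.14],
    [0, 0, 0.14],
    [0, 0, 0.14],
    [0, 0, 0.14],
    [0, 0, 0.14],
    [0, 0, 0.14],
    [0, 0, 0],
    [0, 0, 0],
  ],
  spin=[-0.945, -0.945, -0.945, -0.945, -0.945, -0.945, -0.945, -0.945, -0.945, -0.945, -0.945, -0.945, -0.945, -0.945, -0.945, 0, 0],
)

```text
clock: 2.95
eef_pos: [0.4367, 0.2466, 0.2408]
ee_rot: [0.139, 3.138, 0.0]
force: [-0.1, 0.2, 0.4]
width: 1.006
gripper_force: 0.0
```

Run:
```python
from h import *
np.set_printoptions(precision=4,suppress=True)
from scipy.spatial.transform import Rotation as R
snap('wrist','w2');z=load('w2');C=cloud(z);o=telemetry.observe();M=R.from_rotvec(o['ee_rot']).as_matrix()
print(o['eef_pos'],o['q'],'yaw y',np.degrees(np.arctan2(M[1,1],M[0,1])),M[:,2])
p=z['p'].astype(int);r,g,b=p[...,0],p[...,1],p[...,2]
mm=((b>90)&(b-r>50)&(b-g>40)&(abs(C[...,0]-.435)<.05)&(abs(C[...,1]-.245)<.05)).astype(np.uint8)
mm=cv2.morphologyEx(mm,cv2.MORPH_CLOSE,np.ones((25,25)))
v,u=np.where(mm);T=np.array([pt(z,a,c,.04)[:2]*1000 for a,c in zip(u,v)],np.float32)
print(len(u),u.min(),u.max(),v.min(),v.max(),cv2.minAreaRect(T),np.median(C[mm>0],0))
```

```text
[0.4367 0.2466 0.241 ] [ 0.4271  0.144   1.9748 -0.      1.0222 -1.055 ] yaw y 84.92204158376002 [ 0.0005  0.0002 -1.    ]
4036 292 345 192 268 ((435.08905029296875, 242.19161987304688), (33.9439811706543, 50.858646392822266), 85.53673553466797) [0.4341 0.2425 0.0397]
```

View pics/w2.png

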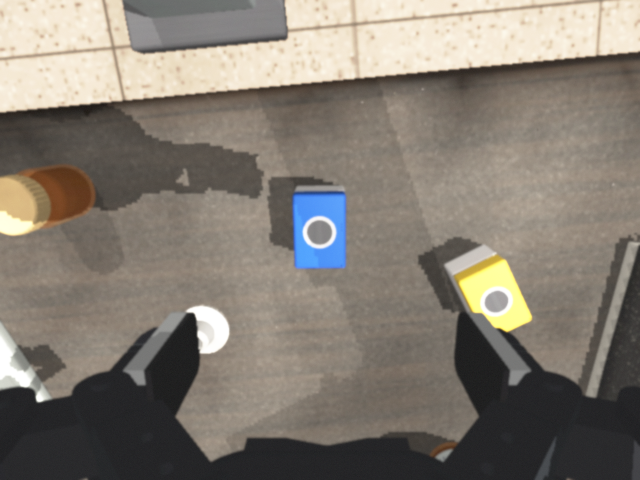

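Emit:
move_arm(
  claw=[100, 100, 100, 100, 100, 100, 100, 100, 0, 0, 0, 0, 0, 0, 0, 0],
  dp=[
    [0.04, -0.15, 0.5],
    [0, 0, 0.9],
    [0, 0, 0.9],
    [0, 0, 0.9],
    [0, 0, 0.9],
    [0, 0, 0.7],
    [0, 0, 0.33],
    [0, 0, 0],
    [0, 0, 0],
    [0, 0, 0],
    [0, 0, 0],
    [0, 0, 0],
    [0, 0, 0],
    [0, 0, 0],
    [0, 0, 0],
    [0, 0, 0],
  ],
  spin=[-0.1, 0, 0, 0, 0, 0, 0, 0, 0, 0, 0, 0, 0, 0, 0, 0],
  newtons=40,
)

```text
clock: 4.33
eef_pos: [0.4357, 0.2425, 0.0885]
ee_rot: [0.119, 3.137, 0.002]
force: [-0.3, -0.0, 6.6]
width: 0.391
gripper_force: 41.8
```

Emit:
move_arm(
  claw=[0, 0, 0, 0, 0, 0, 0, 0],
  dp=[
    [0, 0, -0.95],
    [0, 0, -0.95],
    [0, 0, -0.95],
    [0, 0, -0.95],
    [0, 0, -0.95],
    [0, 0, -0.95],
    [0, 0, -0.95],
    [0, 0, 0],
  ],
  spin=[0, -0.6, -0.6, -0.6, -0.6, -0.6, -0.56, 0],
)

```text
clock: 5.0
eef_pos: [0.4374, 0.2433, 0.293]
ee_rot: [-0.465, 3.095, 0.005]
force: [1.4, 1.0, 0.2]
width: 0.389
gripper_force: 41.0
```

Emit:
move_arm(
  claw=[0, 0, 0, 0, 0, 0, 0, 0, 0, 0, 0, 0, 0, 0, 0],
  dp=[
    [-0.071, -0.9, 0],
    [-0.071, -0.9, 0],
    [-0.071, -0.9, 0],
    [-0.071, -0.9, 0],
    [-0.071, -0.9, 0],
    [-0.071, -0.9, 0],
    [-0.071, -0.9, 0],
    [-0.071, -0.9, 0],
    [-0.071, -0.9, 0],
    [-0.071, -0.9, 0],
    [-0.071, -0.9, 0],
    [-0.071, -0.9, 0],
    [0, 0, 0],
    [0, 0, 0],
    [0, 0, 0],
  ],
  spin=[0, 0, 0, 0, 0, 0, 0, 0, 0, 0, 0, 0, 0, 0, 0],
)

```text
clock: 6.25
eef_pos: [0.5527, -0.0601, 0.2853]
ee_rot: [0.463, -3.105, -0.002]
force: [0.3, 0.4, -0.8]
width: 0.391
gripper_force: 40.9
```

```bash
cat >> h.py <<'E'
from scipy.spatial.transform import Rotation as Rot
NEST=np.array([.5551,-.060]);YAW=np.radians(17.0)
def state():
    o=telemetry.observe();M=Rot.from_rotvec(o['ee_rot']).as_matrix()
    print(np.round(o['clock'],2),np.round(o['eef_pos'],4),'yaw',round(np.degrees(np.arctan2(M[1,1],M[0,1])),2),'tilt',np.round(M[:,2],4),'F',np.round(o['force'],1),'w',np.round(o['width'],3),'g',np.round(o['gripper_force'],1),'q6',np.round(o['q'],2))
    return o,M
def togo(x,y,z,M,o):
    print('units to go',np.round(M.T@(np.array([x,y,z])-o['eef_pos'])/.03,3))
def stand(x,y): c,s=np.cos(YAW),np.sin(YAW);return NEST+[c*x-s*y,s*x+c*y]
E
python3 - <<'E'
from h import *
np.set_printoptions(precision=4,suppress=True)
o,M=state();togo(*NEST,.155,M,o)
snap('wrist','w3');z=load('w3');C=cloud(z)
p=z['p'].astype(int);r,g,b=p[...,0],p[...,1],p[...,2]
mm=((b>70)&(b-r>40)&(b-g>30)&(z['d']<.25)&(z['d']>0.05)).astype(np.uint8)
v,u=np.where(mm);Q=(C[mm>0]-o['eef_pos'])@M
print(len(u),u.min(),u.max(),v.min(),v.max(),np.percentile(Q,2,0),np.percentile(Q,98,0))
snap('side','d3');z=load('d3');C=cloud(z)
p=z['p'].astype(int);r,g,b=p[...,0],p[...,1],p[...,2]
mm=((b>90)&(b-r>60)&(b-g>40)&(np.linalg.norm(C-o['eef_pos'],axis=-1)<.15))
Q=(C[mm]-o['eef_pos'])@M;print(mm.sum(),np.percentile(Q,2,0),np.percentile(Q,98,0))
cv2.imwrite('pics/c3.png',np.hstack([cv2.resize(cv2.imread('pics/w3.png')[200:,100:540],(440,280)),cv2.resize(cv2.imread('pics/d3.png')[100:280,250:480],(358,280),interpolation=2)]))
E
```

```text
6.25 [ 0.5527 -0.0601  0.2853] yaw 106.95 tilt [-0.0024  0.001  -1.    ] F [ 0.3  0.4 -0.8] w 0.391 g 40.9 q6 [-0.19  0.2   1.81  0.    1.13 -2.05]
units to go [-0.085 -0.026  4.344]
13552 271 382 264 420 [-0.0237 -0.0159  0.0477] [0.0247 0.0163 0.0588]
122 [-0.0263 -0.0096  0.0482] [0.0217 0.0257 0.0632]
```

View pics/c3.png

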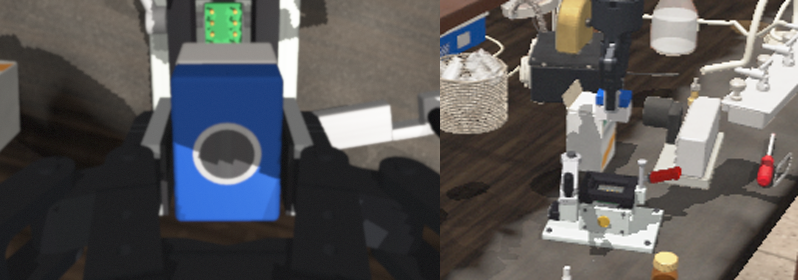

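Emit:
move_arm(
  claw=[0, 0, 0, 0, 0, 0, 0, 0, 0],
  dp=[
    [-0.1, -0.03, 0.2],
    [0, 0, 0.6],
    [0, 0, 0.6],
    [0, 0, 0.6],
    [0, 0, 0.6],
    [0, 0, 0.5],
    [0, 0, 0.25],
    [0, 0, 0],
    [0, 0, 0],
  ],
  spin=[0, 0, 0, 0, 0, 0, 0, 0, 0],
)

```text
clock: 7.1
eef_pos: [0.5567, -0.0599, 0.1858]
ee_rot: [0.466, -3.106, -0.0]
force: [0.8, 0.2, -1.0]
width: 0.384
gripper_force: 40.9
```

Run:
```python
from h import *
o,M=state();togo(*(NEST-0.0005*M[:2,0]),.156,M,o)
```

```text
7.1 [ 0.5567 -0.0599  0.1858] yaw 107.05 tilt [-6.e-04  2.e-04 -1.e+00] F [ 0.8  0.2 -1. ] w 0.384 g 40.9 q6 [-0.19  0.33  1.87  0.    0.94 -2.05]
units to go [0.035 0.013 0.992]
```

Emit:
move_arm(
  claw=[0, 0, 0, 0, 0, 0, 0, 0, 0, 0],
  dp=[
    [0.035, 0.01, 0.1],
    [0, 0, 0.15],
    [0, 0, 0.15],
    [0, 0, 0.12],
    [0, 0, 0.12],
    [0, 0, 0.12],
    [0, 0, 0.1],
    [0, 0, 0.1],
    [0, 0, 0],
    [0, 0, 0],
  ],
  spin=[0, 0, 0, 0, 0, 0, 0, 0, 0, 0],
)

```text
clock: 7.93
eef_pos: [0.5557, -0.0605, 0.1571]
ee_rot: [0.465, -3.107, -0.0]
force: [0.2, -0.3, -0.5]
width: 0.392
gripper_force: 41.0
```

Run:
```python
from h import *
o,M=state();togo(*(NEST-0.0005*M[:2,0]),.156,M,o)
```

```text
7.93 [ 0.5557 -0.0605  0.1571] yaw 107.01 tilt [-1.e-04  0.e+00 -1.e+00] F [ 0.2 -0.3 -0.5] w 0.392 g 41.0 q6 [-0.19  0.37  1.89  0.    0.88 -2.05]
units to go [-0.002  0.022  0.035]
```

Emit:
move_arm(
  claw=[0, 0, 0, 0],
  dp=[
    [0, 0, 0.03],
    [0, 0, 0.03],
    [0, 0, 0.02],
    [0, 0, 0],
  ],
  spin=[0, 0, 0, 0],
)

```text
clock: 8.27
eef_pos: [0.5559, -0.0605, 0.1565]
ee_rot: [0.465, -3.107, -0.0]
force: [-4.2, 0.2, 8.0]
width: 0.389
gripper_force: 42.2
```

Emit:
move_arm(
  claw=[65, 65, 65, 65, 65, 65, 65, 65, 65, 65, 65],
  dp=[
    [0, 0, 0],
    [0, 0, 0],
    [0, 0, 0],
    [0, 0, 0],
    [0, 0, -0.3],
    [0, 0, -0.8],
    [0, 0, -0.9],
    [0, 0, -0.9],
    [0, 0, -0.9],
    [0, 0, -0.3],
    [0, 0, 0],
  ],
  spin=[0, 0, 0, 0, 0, 0, 0, 0, 0, 0, 0],
)

```text
clock: 9.18
eef_pos: [0.5577, -0.0608, 0.2816]
ee_rot: [-0.464, 3.1, -0.004]
force: [0.4, 0.4, 0.0]
width: 0.65
gripper_force: 0.0
```

Run:
```python
from h import *
np.set_printoptions(precision=4,suppress=True)
o,M=state()
snap('wrist','w4');snap('side','d4');snap('scene','s4')
for n in ('w4','d4','s4'):
    z=load(n);C=cloud(z);p=z['p'].astype(int);r,g,b=p[...,0],p[...,1],p[...,2]
    mm=((b>70)&(b-r>40)&(b-g>30)&(np.linalg.norm(C[...,:2]-NEST,axis=-1)<.06)&(C[...,2]>.06)&(C[...,2]<.15))
    Q=C[mm]-[*NEST,0];c,s=np.cos(YAW),np.sin(YAW);Q=np.c_[Q[:,0]*c+Q[:,1]*s,-Q[:,0]*s+Q[:,1]*c,Q[:,2]]
    if mm.sum(): print(n,mm.sum(),np.percentile(Q,[2,50,98],axis=0))
a=cv2.imread('pics/w4.png');b=cv2.imread('pics/s4.png')[210:360,310:460]
cv2.imwrite('pics/c4.png',np.hstack([cv2.resize(a,(400,300)),cv2.resize(b,(300,300),interpolation=2)]))
```

```text
9.18 [ 0.5577 -0.0608  0.2816] yaw 107.01 tilt [ 0.0074 -0.0014 -1.    ] F [0.4 0.4 0. ] w 0.65 g 0.0 q6 [-0.19  0.21  1.81  0.    1.12 -2.05]
w4 4047 [[-0.0238 -0.017   0.0782]
 [-0.0025  0.0002  0.1076]
 [ 0.0253  0.0187  0.109 ]]
d4 216 [[-0.0209 -0.0139  0.0921]
 [ 0.0025  0.0146  0.1043]
 [ 0.0276  0.0227  0.1088]]
s4 400 [[-0.0256 -0.0173  0.0956]
 [-0.0086 -0.0063  0.1074]
 [ 0.0237  0.0151  0.1098]]
```

View pics/c4.png

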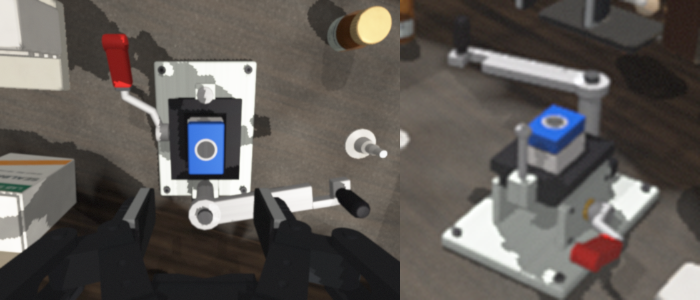

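Emit:
move_arm(
  claw=[65, 65, 65, 65, 65, 65, 65, 65],
  dp=[
    [-0.21, 0.71, 0],
    [-0.21, 0.71, 0],
    [-0.21, 0.71, 0],
    [-0.21, 0.71, 0],
    [-0.21, 0.71, 0],
    [-0.22, 0.71, 0],
    [0, 0, 0],
    [0, 0, 0],
  ],
  spin=[0, 0, 0, 0, 0, 0, 0, 0],
)

```text
clock: 10.0
eef_pos: [0.5535, 0.0737, 0.2753]
ee_rot: [0.468, -3.102, -0.0]
force: [0.0, -0.6, 0.1]
width: 0.652
gripper_force: 0.0
```

Run:
```python
from h import *
np.set_printoptions(precision=4,suppress=True)
o,M=state();togo(.557,.0725,.205,M,o)
snap('scene','s5');snap('side','d5')
for n in ('s5','d5'):
    z=load(n);C=cloud(z);p=z['p'].astype(int)
    m=(np.linalg.norm(C[...,:2]-[.557,.0725],axis=-1)<.03)&(C[...,2]>.128)&(C[...,2]<.162)
    print(n,m.sum(),C[m].mean(0),C[m].min(0),C[m].max(0))
```

```text
10.0 [0.5535 0.0737 0.2753] yaw 107.14 tilt [-0.0044 -0.0006 -1.    ] F [ 0.  -0.6  0.1] w 0.652 g 0.0 q6 [ 0.05  0.21  1.82 -0.    1.12 -1.82]
units to go [-0.112 -0.074  2.344]
s5 140 [0.5518 0.0673 0.1453] [0.5458 0.0621 0.1284] [0.5604 0.077  0.1595]
d5 88 [0.5551 0.0774 0.1444] [0.5481 0.067  0.1281] [0.5629 0.0845 0.1594]
```

Emit:
move_arm(
  claw=[65, 65, 65, 65, 65, 65, 10, 10, 10, 10, 10, 10, 10],
  dp=[
    [-0.08, -0.05, 0.4],
    [0, 0, 0.7],
    [0, 0, 0.7],
    [0, 0, 0.5],
    [0, 0, 0],
    [0, 0, 0],
    [0, 0, 0],
    [0, 0, 0],
    [0, 0, 0],
    [0, 0, 0],
    [0, 0, 0],
    [0, 0, 0],
    [0, 0, 0],
  ],
  spin=[0, 0, 0, 0, 0, 0, 0, 0, 0, 0, 0, 0, 0],
  newtons=20,
)

```text
clock: 11.18
eef_pos: [0.5588, 0.0716, 0.2102]
ee_rot: [-0.465, 3.104, -0.003]
force: [0.7, -4.0, 4.9]
width: 0.172
gripper_force: 21.4
```

Run:
```python
from h import *
o,M=state();togo(.557,.0725,.205,M,o)
c=stand(.062,0); print(c)
d=o['eef_pos'][:2]-c;print('r',np.hypot(*d),'q',YAW+np.pi-np.arctan2(d[1],d[0]))
# arc waypoints, tool axes fixed
prev=o['eef_pos'][:2];q0=YAW+np.pi-np.arctan2(d[1],d[0])
r0=np.hypot(*d)
for i in range(1,19):
    q=q0*(1-i/18);r=r0+(.128-r0)*i/18
    a=YAW+np.pi-q;w=c+r*np.array([np.cos(a),np.sin(a)])
    print(i,round(q,2),np.round(M[:2,:2].T@(w-prev)/.03,2));prev=w
```

```text
11.18 [0.5588 0.0716 0.2102] yaw 107.03 tilt [ 0.0035 -0.0011 -1.    ] F [ 0.7 -4.   4.9] w 0.172 g 21.4 q6 [ 0.05  0.3   1.86 -0.    0.98 -1.82]
units to go [0.048 0.046 0.172]
[ 0.61439089 -0.04187295]
r 0.12639551108101194 q 1.411751834577868
1 1.33 [ 0.32 -0.06]
2 1.25 [ 0.32 -0.09]
3 1.18 [ 0.31 -0.11]
4 1.1 [ 0.3  -0.14]
5 1.02 [ 0.29 -0.16]
6 0.94 [ 0.28 -0.18]
7 0.86 [ 0.26 -0.2 ]
8 0.78 [ 0.25 -0.22]
9 0.71 [ 0.23 -0.24]
10 0.63 [ 0.21 -0.26]
11 0.55 [ 0.19 -0.28]
12 0.47 [ 0.17 -0.29]
13 0.39 [ 0.14 -0.3 ]
14 0.31 [ 0.12 -0.31]
15 0.24 [ 0.09 -0.32]
16 0.16 [ 0.07 -0.33]
17 0.08 [ 0.04 -0.33]
18 0.0 [ 0.02 -0.33]
```

Emit:
move_arm(
  claw=[10, 10, 10, 10, 10, 10, 10, 10, 10, 10, 10, 10],
  dp=[
    [0.32, -0.06, 0],
    [0.32, -0.09, 0],
    [0.31, -0.11, 0],
    [0.3, -0.14, 0],
    [0.29, -0.16, 0],
    [0.28, -0.18, 0],
    [0.26, -0.2, 0],
    [0.25, -0.22, 0],
    [0.23, -0.24, 0],
    [0.21, -0.26, 0],
    [0, 0, 0],
    [0, 0, 0],
  ],
  spin=[0, 0, 0, 0, 0, 0, 0, 0, 0, 0, 0, 0],
)

```text
clock: 12.18
eef_pos: [0.4928, -0.0001, 0.2099]
ee_rot: [-0.462, 3.106, 0.002]
force: [0.8, 0.8, 7.7]
width: 0.174
gripper_force: 20.9
```

```bash
cat > arc.py <<'E'
from h import *
import sys
n=int(sys.argv[1]);o,M=state();c=stand(.062,0)
d=o['eef_pos'][:2]-c;q0=YAW+np.pi-np.arctan2(d[1],d[0]);r0=np.hypot(*d);print('r',r0,'q',q0)
prev=o['eef_pos'][:2]
for i in range(1,n+1):
    q=q0*(1-i/n);r=r0+(.128-r0)*i/n
    a=YAW+np.pi-q;w=c+r*np.array([np.cos(a),np.sin(a)])
    print(i,round(q,2),np.round(M[:2,:2].T@(w-prev)/.03,2));prev=w
E
python3 arc.py 8
```

```text
12.18 [ 4.928e-01 -1.000e-04  2.099e-01] yaw 106.93 tilt [ 0.0015  0.0012 -1.    ] F [0.8 0.8 7.7] w 0.174 g 20.9 q6 [-0.09  0.17  2.02  0.    0.95 -1.96]
r 0.12858016423321716 q 0.6279976321437348
1 0.55 [ 0.18 -0.28]
2 0.47 [ 0.16 -0.29]
3 0.39 [ 0.14 -0.31]
4 0.31 [ 0.11 -0.32]
5 0.24 [ 0.09 -0.32]
6 0.16 [ 0.06 -0.33]
7 0.08 [ 0.04 -0.33]
8 0.0 [ 0.01 -0.33]
```

Emit:
move_arm(
  claw=[10, 10, 10, 10, 10, 10, 10, 10, 10, 10, 10],
  dp=[
    [0.18, -0.28, 0],
    [0.16, -0.29, 0],
    [0.14, -0.31, 0],
    [0.11, -0.32, 0],
    [0.09, -0.32, 0],
    [0.06, -0.33, 0],
    [0.04, -0.33, 0],
    [0.01, -0.33, 0],
    [0, -0.1, 0],
    [0, 0, 0],
    [0, 0, 0],
  ],
  spin=[0, 0, 0, 0, 0, 0, 0, 0, 0, 0, 0],
)

```text
clock: 13.1
eef_pos: [0.4907, -0.0814, 0.209]
ee_rot: [0.463, -3.102, -0.004]
force: [-2.9, 0.2, 10.5]
width: 0.176
gripper_force: 21.9
```

```bash
python3 arc.py 1; python3 -c "
from h import *;print(stand(-.066,0))"
```

```text
13.1 [ 0.4907 -0.0814  0.209 ] yaw 106.98 tilt [-0.0055  0.0018 -1.    ] F [-2.9  0.2 10.5] w 0.176 g 21.9 q6 [-0.25  0.19  2.    0.    0.96 -2.12]
r 0.1298259350699225 q 6.27024000455482
1 0.0 [-0.06  0.06]
[ 0.49198389 -0.07929653]
```

Emit:
move_arm(
  claw=[10, 10, 10, 10, 10],
  dp=[
    [0, -0.1, 0],
    [0, -0.1, 0],
    [0, 0, 0],
    [0, 0, 0],
    [0, 0, 0],
  ],
  spin=[0, 0, 0, 0, 0],
)

```text
clock: 13.52
eef_pos: [0.491, -0.0827, 0.2088]
ee_rot: [0.459, -3.1, -0.021]
force: [-5.7, 13.3, 15.5]
width: 0.175
gripper_force: 23.1
```

```bash
python3 arc.py 1
```

```text
13.52 [ 0.491  -0.0827  0.2088] yaw 106.84 tilt [-0.01    0.012  -0.9999] F [-5.7 13.3 15.5] w 0.175 g 23.1 q6 [-0.26  0.19  2.    0.01  0.97 -2.13]
r 0.12995251604738337 q 6.260325832193469
1 0.0 [-0.06  0.1 ]
```

Emit:
move_arm(
  claw=[55, 55, 55, 55, 55, 55, 55, 55],
  dp=[
    [0, 0, 0],
    [0, 0, 0],
    [0, 0, 0],
    [0, 0, -0.5],
    [0, 0, -0.8],
    [0, 0, -0.8],
    [0, 0, 0],
    [0, 0, 0],
  ],
  spin=[0, 0, 0, 0, 0, 0, 0, 0],
)

```text
clock: 14.18
eef_pos: [0.4949, -0.0877, 0.2726]
ee_rot: [-0.463, 3.106, -0.001]
force: [-0.7, -0.3, -0.3]
width: 0.55
gripper_force: 0.0
```

```bash
cat > meas.py <<'E'
from h import *
np.set_printoptions(precision=4,suppress=True)
o,M=state();snap('wrist','w6');snap('scene','s6');snap('side','d6')
c,s=np.cos(YAW),np.sin(YAW)
def st(C):
    Q=C-np.array([*NEST,0]);return np.stack([Q[...,0]*c+Q[...,1]*s,-Q[...,0]*s+Q[...,1]*c,Q[...,2]],-1)
for n in ('w1','w4','s6','d6'):
    z=load(n);C=st(cloud(z));p=z['p'].astype(int);r,g,b=p[...,0],p[...,1],p[...,2]
    ok=z['d']>0
    m=ok&(r>70)&(g<r*.4)&(b<r*.4)&(abs(C[...,0])<.13)&(C[...,1]<-.05)&(C[...,1]>-.16)&(C[...,2]>.02)
    if m.sum():print(n,m.sum(),'red',np.percentile(C[m],[2,50,98],axis=0).tolist())
    k=ok&(C[...,1]<-.115)&(C[...,1]>-.25)&(abs(C[...,0])<.2)&(C[...,2]>.03)&~m&(C[...,2]<.2)
    Q=C[k]
    if len(Q):
        H,xe=np.histogram(Q[:,0],bins=np.arange(-.2,.21,.05))
        for i in range(8):
            q=Q[(Q[:,0]>=xe[i])&(Q[:,0]<xe[i+1])]
            if len(q)>15:print('   x',xe[i].round(2),len(q),'ymax',np.percentile(q[:,1],98),'z',q[:,2].max())
# gate knob from scene/side
for n in ('s6','d6'):
    z=load(n);C=st(cloud(z));m=(np.linalg.norm(C[...,:2]-[-.066,0],axis=-1)<.025)&(C[...,2]>.13)&(C[...,2]<.165)
    print(n,'knob',m.sum(),C[m].mean(0))
b=cv2.imread('pics/s6.png')[210:360,310:460];d=cv2.imread('pics/d6.png')[150:275,300:425]
cv2.imwrite('pics/c6.png',np.hstack([cv2.resize(b,(400,400),interpolation=2),cv2.resize(d,(400,400),interpolation=2)]))
E
python3 meas.py
```

```text
14.18 [ 0.4949 -0.0877  0.2726] yaw 106.97 tilt [ 0.0016 -0.0004 -1.    ] F [-0.7 -0.3 -0.3] w 0.55 g 0.0 q6 [-0.26  0.11  1.95  0.    1.09 -2.13]
w1 1740 red [[-0.10143111098512456, -0.09760146286174905, 0.05573900724408908], [-0.07928977989413094, -0.08528187144870014, 0.06756887136069756], [-0.05503260200411425, -0.07813798874726545, 0.07603750368885574]]
   x -0.1 52 ymax -0.16252269060932426 z 0.0379576698861472
   x -0.0 542 ymax -0.1789299862239218 z 0.08232159748939115
   x 0.05 907 ymax -0.17960240480289144 z 0.07760699856367397
w4 2947 red [[-0.10320128224524602, -0.09789191601869907, 0.05885807582974693], [-0.08231781491913978, -0.08709491055124158, 0.06946175417766148], [-0.05569921870548816, -0.07835002876726109, 0.07644004107558507]]
   x -0.15 5404 ymax -0.16128385617715163 z 0.0984420647649276
   x -0.1 2932 ymax -0.1629814926725584 z 0.09833350736788271
   x -0.0 4388 ymax -0.17956052257660554 z 0.11880588230820652
   x 0.05 7209 ymax -0.1801820484825361 z 0.11921441591945335
   x 0.1 1475 ymax -0.1846994405624107 z 0.13161493987513054
s6 279 red [[-0.105729274847781
[... 383 characters left out ...]
 ymax -0.185397187811806 z 0.11953541849910435
   x 0.1 748 ymax -0.1857377316346708 z 0.14265996272227446
d6 136 red [[-0.10064129508911016, -0.09422110057434399, 0.050349600040870524], [-0.07915410551743467, -0.07872972578686646, 0.06430043817617973], [-0.05403718788043513, -0.0703356237157546, 0.07461448044653249]]
   x -0.15 546 ymax -0.1539646046905536 z 0.09908343170048368
   x -0.1 210 ymax -0.15623142489914607 z 0.0975322268889961
   x -0.0 238 ymax -0.17451895883430157 z 0.11740900507270302
   x 0.05 671 ymax -0.1728982426664263 z 0.11867001362085539
   x 0.1 249 ymax -0.17713428677275309 z 0.1396689334461344
s6 knob 177 [-0.0711 -0.003   0.1462]
d6 knob 75 [-0.0637  0.0057  0.1442]
```

View pics/c6.png

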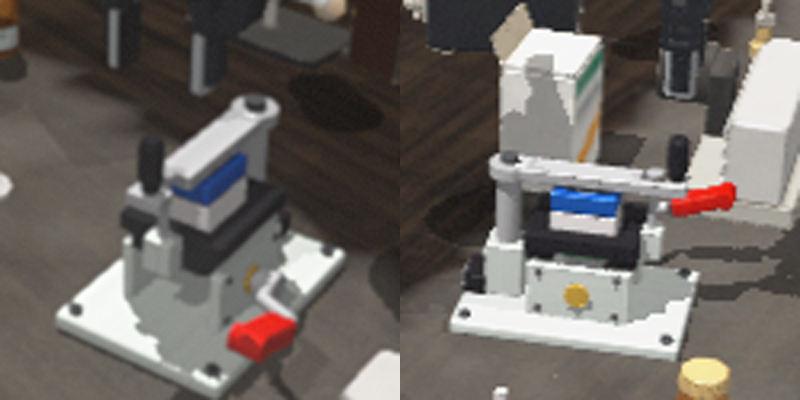

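Run:
```python
from h import *
o,M=state();p=stand(-.084,-.088);print(p);togo(*p,.119,M,o)
```

```text
14.33 [ 0.4933 -0.0872  0.27  ] yaw 106.99 tilt [-0.0036  0.001  -1.    ] F [-0.7  1.   0.5] w 0.545 g 0.0 q6 [-0.26  0.11  1.95  0.    1.09 -2.13]
[ 0.50049911 -0.16871404]
units to go [ 0.549 -2.679  5.031]
```

Emit:
move_arm(
  claw=[55, 55, 55, 55, 55, 55],
  dp=[
    [0.14, -0.67, 0],
    [0.14, -0.67, 0],
    [0.14, -0.67, 0],
    [0.13, -0.67, 0],
    [0, 0, 0],
    [0, 0, 0],
  ],
  spin=[0, 0, 0, 0, 0, 0],
)

```text
clock: 14.83
eef_pos: [0.5014, -0.1693, 0.2701]
ee_rot: [0.461, -3.105, -0.003]
force: [-0.2, -0.7, -0.1]
width: 0.553
gripper_force: 0.0
```

Run:
```python
from h import *
o,M=state();p=stand(-.084,-.088);togo(*p,.119,M,o)
snap('wrist','w7');a=cv2.imread('pics/w7.png');cv2.imwrite('pics/c7.png',cv2.resize(a,(520,390)))
```

```text
14.83 [ 0.5014 -0.1693  0.2701] yaw 106.89 tilt [-0.003   0.0018 -1.    ] F [-0.2 -0.7 -0.1] w 0.553 g 0.0 q6 [-0.41  0.16  1.89  0.    1.1  -2.27]
units to go [0.011 0.016 5.037]
```

View pics/c7.png

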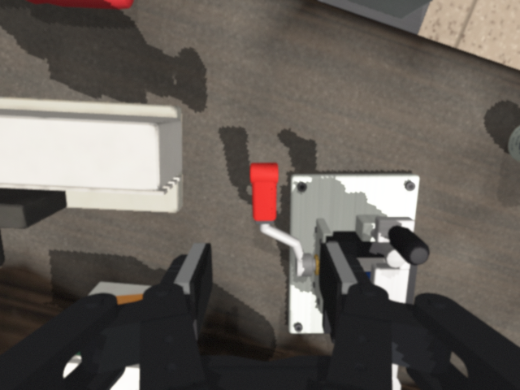

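Emit:
move_arm(
  claw=[55, 55, 55, 55, 55, 55, 55, 55, 55, 10, 10, 10, 10, 10, 10, 10],
  dp=[
    [0.01, 0.01, 0.5],
    [0, 0, 0.8],
    [0, 0, 0.8],
    [0, 0, 0.8],
    [0, 0, 0.8],
    [0, 0, 0.7],
    [0, 0, 0.44],
    [0, 0, 0.2],
    [0, 0, 0],
    [0, 0, 0],
    [0, 0, 0],
    [0, 0, 0],
    [0, 0, 0],
    [0, 0, 0],
    [0, 0, 0],
    [0, 0, 0],
  ],
  spin=[0, 0, 0, 0, 0, 0, 0, 0, 0, 0, 0, 0, 0, 0, 0, 0],
  newtons=30,
)

```text
clock: 16.22
eef_pos: [0.5029, -0.1696, 0.1216]
ee_rot: [-0.464, 3.105, -0.003]
force: [1.0, -3.1, 2.5]
width: 0.242
gripper_force: 29.5
```

Run:
```python
from h import *
o,M=state();p=o['eef_pos'];n=18
c,s=np.cos(YAW),np.sin(YAW);d=p[:2]-NEST;sx=d[0]*c+d[1]*s;print('stand',sx,-d[0]*s+d[1]*c)
r=np.hypot(sx,p[2]-.054-.034);a0=np.arctan2(p[2]-.088,-sx);print('r',r,'q',a0-.34)
prev=np.array([sx,p[2]])
for i in range(1,n+1):
    a=a0+(np.pi/2-a0)*i/n;w=np.array([-r*np.cos(a),.088+r*np.sin(a)]);dd=(w-prev)/.03;prev=w
    print(i,round(a-.34,2),'tx',round(-dd[0],3),'tz',round(-dd[1],3))
```

```text
16.22 [ 0.5029 -0.1696  0.1216] yaw 107.01 tilt [ 0.0026 -0.0016 -1.    ] F [ 1.  -3.1  2.5] w 0.242 g 29.5 q6 [-0.41  0.38  1.97 -0.    0.79 -2.27]
stand -0.08192629934383937 -0.08956191382995364
r 0.08855612475945233 q 0.049407400995871265
1 0.12 tx -0.079 tz -0.177
2 0.18 tx -0.091 tz -0.171
3 0.25 tx -0.102 tz -0.165
4 0.31 tx -0.112 tz -0.158
5 0.38 tx -0.123 tz -0.15
6 0.44 tx -0.132 tz -0.142
7 0.51 tx -0.141 tz -0.133
8 0.57 tx -0.149 tz -0.123
9 0.64 tx -0.157 tz -0.113
10 0.71 tx -0.164 tz -0.103
11 0.77 tx -0.171 tz -0.092
12 0.84 tx -0.176 tz -0.08
13 0.9 tx -0.181 tz -0.068
14 0.97 tx -0.185 tz -0.056
15 1.03 tx -0.189 tz -0.044
16 1.1 tx -0.191 tz -0.032
17 1.17 tx -0.193 tz -0.019
18 1.23 tx -0.194 tz -0.006
```

Emit:
move_arm(
  claw=[10, 10, 10, 10, 10, 10, 10, 10, 10, 10, 10, 10],
  dp=[
    [-0.08, 0, -0.18],
    [-0.09, 0, -0.17],
    [-0.1, 0, -0.165],
    [-0.11, 0, -0.16],
    [-0.12, 0, -0.15],
    [-0.13, 0, -0.14],
    [-0.14, 0, -0.13],
    [-0.15, 0, -0.12],
    [-0.16, 0, -0.11],
    [-0.165, 0, -0.1],
    [0, 0, 0],
    [0, 0, 0],
  ],
  spin=[0, 0, 0, 0, 0, 0, 0, 0, 0, 0, 0, 0],
)

```text
clock: 17.22
eef_pos: [0.5359, -0.1594, 0.1636]
ee_rot: [0.467, -3.101, 0.003]
force: [-5.3, -7.7, 4.7]
width: 0.232
gripper_force: 29.3
```

```bash
cat > cam.py <<'E'
from h import *
o,M=state();p=o['eef_pos'];n=8
c,s=np.cos(YAW),np.sin(YAW);d=p[:2]-NEST;sx=d[0]*c+d[1]*s;print('stand',sx,-d[0]*s+d[1]*c)
r=np.hypot(sx,p[2]-.088);a0=np.arctan2(p[2]-.088,-sx);print('r',r,'q',a0-.34)
prev=np.array([sx,p[2]])
for i in range(1,n+1):
    a=a0+(np.pi/2-a0)*i/n;w=np.array([-r*np.cos(a),.088+r*np.sin(a)]);dd=(w-prev)/.03;prev=w
    print(i,round(a-.34,2),'tx',round(-dd[0],3),'tz',round(-dd[1],3))
E
python3 cam.py
```

```text
17.22 [ 0.5359 -0.1594  0.1636] yaw 107.12 tilt [-0.0052 -0.0029 -1.    ] F [-5.3 -7.7  4.7] w 0.232 g 29.3 q6 [-0.36  0.36  1.88 -0.01  0.9  -2.23]
stand -0.04739068336426061 -0.08945842707102528
r 0.08918671598018128 q 0.6705854873517525
1 0.74 tx -0.18 tz -0.104
2 0.81 tx -0.187 tz -0.092
3 0.88 tx -0.193 tz -0.078
4 0.95 tx -0.198 tz -0.065
5 1.02 tx -0.202 tz -0.051
6 1.09 tx -0.205 tz -0.036
7 1.16 tx -0.207 tz -0.022
8 1.23 tx -0.208 tz -0.007
```

Emit:
move_arm(
  claw=[10, 10, 10, 10, 10, 10, 10, 10, 10, 10, 10],
  dp=[
    [-0.18, 0.01, -0.105],
    [-0.187, 0.01, -0.09],
    [-0.193, 0.01, -0.08],
    [-0.2, 0, -0.065],
    [-0.2, 0, -0.05],
    [-0.205, 0, -0.035],
    [-0.21, 0, -0.02],
    [-0.21, 0, -0.01],
    [-0.08, 0, 0],
    [0, 0, 0],
    [0, 0, 0],
  ],
  spin=[0, 0, 0, 0, 0, 0, 0, 0, 0, 0, 0],
)

```text
clock: 18.13
eef_pos: [0.5848, -0.1443, 0.1786]
ee_rot: [0.467, -3.104, 0.005]
force: [-4.3, -5.8, 7.6]
width: 0.224
gripper_force: 29.0
```

```bash
sed -i 's/^n=8//' cam.py; python3 cam.py | head -4; sed -i "s/w6/w8/;s/s6/s8/g;s/d6/d8/g;s/c6/c8/" meas.py; python3 meas.py | grep -v '  x'
python3 - <<'E'
from h import *
from numpy import *
c,s=cos(YAW),sin(YAW)
for n in ('s6','s8','d6','d8'):
    z=load(n);C=cloud(z);Q=C-array([*NEST,0]);X=Q[...,0]*c+Q[...,1]*s;Y=-Q[...,0]*s+Q[...,1]*c
    p=z['p'].astype(int);m=(p[...,2]-p[...,0]>50)&(p[...,2]>90)&(abs(X)<.04)&(abs(Y)<.03)&(C[...,2]>.07)&(C[...,2]<.13)
    v,u=where(m);print(n,m.sum(),v.mean(),v.min(),v.max(),percentile(C[m][:,2],[5,50,95]))
E
```

```text
18.13 [ 0.5848 -0.1443  0.1786] yaw 107.11 tilt [-0.0018 -0.0037 -1.    ] F [-4.3 -5.8  7.6] w 0.224 g 29.0 q6 [-0.31  0.41  1.78 -0.01  0.96 -2.18]
stand 0.0037469258911400523 -0.08928950563304518
r 0.09072526494391105 q 1.2721077727138355
1 1.27 tx 0.016 tz -0.001
18.13 [ 0.5848 -0.1443  0.1786] yaw 107.11 tilt [-0.0018 -0.0037 -1.    ] F [-4.3 -5.8  7.6] w 0.224 g 29.0 q6 [-0.31  0.41  1.78 -0.01  0.96 -2.18]
w1 1740 red [[-0.10143111098512456, -0.09760146286174905, 0.05573900724408908], [-0.07928977989413094, -0.08528187144870014, 0.06756887136069756], [-0.05503260200411425, -0.07813798874726545, 0.07603750368885574]]
w4 2947 red [[-0.10320128224524602, -0.09789191601869907, 0.05885807582974693], [-0.08231781491913978, -0.08709491055124158, 0.06946175417766148], [-0.05569921870548816, -0.07835002876726109, 0.07644004107558507]]
s8 382 red [[-0.023984024143130958, -0.09941157882365413, 0.09555287663262665], [-0.0190177688630602, -0.09164399639447698, 0.12417307656582174], [-0.008119583010999923, -0.07921022660744756, 0.1439015923903768]]
d8 110 red [[-0.01949718381654207, -0.09428636446380362, 0.09295646623599751], [-0.01144806590501666, -0.07816265579980299, 0.12143372152539994], [-0.0025482441762731344, -0.07228874557581003, 0.14234390302962852]]
s8 knob 180 [-0.0712 -0.0031  0.1463]
d8 knob 74 [-0.0637  0.0059  0.1446]Traceback (most recent call last):
  File "<stdin>", line 5, in <module>
    fid = stack.enter_context(open(os.fspath(file), "rb"))
                              ~~~~^^^^^^^^^^^^^^^^^^^^^^^
FileNotFoundError: [Errno 2] No such file or directory: 's6'
```

View pics/c8.png

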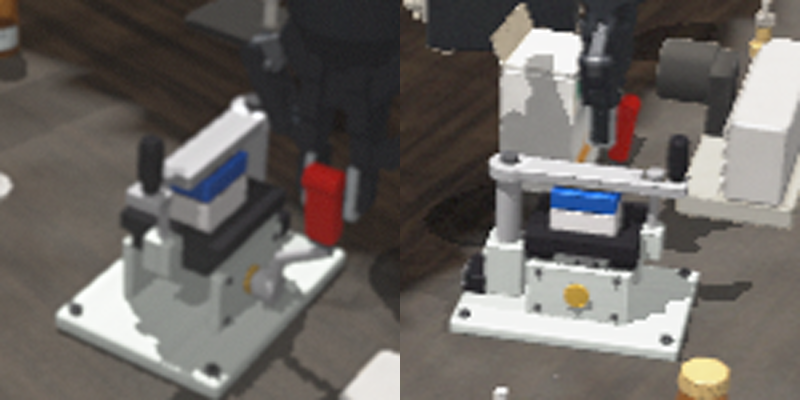

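Emit:
move_arm(
  claw=[10, 10, 10, 10, 10, 10, 10, 10, 10, 10, 10, 10, 10, 10, 10, 10, 10, 10, 10],
  dp=[
    [0.29, 0, 0.01],
    [0.21, 0, 0.02],
    [0.205, 0, 0.035],
    [0.2, 0, 0.05],
    [0.2, 0, 0.065],
    [0.193, 0, 0.08],
    [0.187, 0, 0.09],
    [0.18, 0, 0.105],
    [0.165, 0, 0.1],
    [0.16, 0, 0.11],
    [0.15, 0, 0.12],
    [0.14, 0, 0.13],
    [0.13, 0, 0.14],
    [0.12, 0, 0.15],
    [0.11, 0, 0.16],
    [0.1, 0, 0.165],
    [0.09, 0, 0.17],
    [0.08, 0, 0.18],
    [0, 0, 0],
  ],
  spin=[0, 0, 0, 0, 0, 0, 0, 0, 0, 0, 0, 0, 0, 0, 0, 0, 0, 0, 0],
)

```text
clock: 19.87
eef_pos: [0.5082, -0.1682, 0.1307]
ee_rot: [-0.459, 3.095, -0.002]
force: [-6.8, 10.1, 50.3]
width: 0.211
gripper_force: 60.1
```

```bash
cat > red.py <<'E'
from h import *
np.set_printoptions(precision=4,suppress=True)
import sys
o,M=state();c,s=np.cos(YAW),np.sin(YAW);tag=sys.argv[1]
d=o['eef_pos'][:2]-NEST;print('tool stand',d[0]*c+d[1]*s,-d[0]*s+d[1]*c,o['eef_pos'][2])
for n in ('scene','side'):
    f=n[0]+n[1]+tag;snap(n,f);z=load(f);Q=cloud(z)-np.array([*NEST,0]);C=np.stack([Q[...,0]*c+Q[...,1]*s,-Q[...,0]*s+Q[...,1]*c,Q[...,2]],-1)
    p=z['p'].astype(int);r,g,b=p[...,0],p[...,1],p[...,2]
    m=(z['d']>0)&(r>70)&(g<r*.4)&(b<r*.4)&(abs(C[...,0])<.13)&(C[...,1]<-.05)&(C[...,1]>-.13)&(C[...,2]>.02)
    A=C[m];q=A[:,[0,2]];w,V=np.linalg.eigh(np.cov(q.T));v=V[:,1]*np.sign(V[1,1])
    print(n,len(A),'mean',A.mean(0),np.percentile(A,[3,97],axis=0).tolist(),'long axis angle q',np.arctan2(v[1],-v[0])-.34)
    m=(z['d']>0)&(b-r>50)&(b>90)&(abs(C[...,0])<.04)&(abs(C[...,1])<.03)&(C[...,2]>.07)&(C[...,2]<.13)
    vv,u=np.where(m);print('   blue',m.sum(),vv.mean(),np.percentile(C[m][:,2],[5,50,95]))
E
python3 red.py 9
```

```text
19.87 [ 0.5082 -0.1682  0.1307] yaw 106.85 tilt [ 0.0124  0.0006 -0.9999] F [-6.8 10.1 50.3] w 0.211 g 60.1 q6 [-0.4   0.37  1.96  0.01  0.8  -2.27]
tool stand -0.07644466361901309 -0.08978815170954242 0.13073430955664822
scene 211 mean [-0.0942 -0.0909  0.0701] [[-0.10666887159203332, -0.09974895096249764, 0.06240487296470452], [-0.06611037048134671, -0.08105737645042795, 0.07541338695914217]] long axis angle q -0.19596633451530152red.py:13: RuntimeWarning: Mean of empty slice.
  vv,u=np.where(m);print('   blue',m.sum(),vv.mean(),np.percentile(C[m][:,2],[5,50,95]))
  ret = ret.dtype.type(ret / rcount)
Traceback (most recent call last):
  File "red.py", line 13, in <module>
    vv,u=np.where(m);print('   blue',m.sum(),vv.mean(),np.percentile(C[m][:,2],[5,50,95]))
                                                       ~~~~~~~~~~~~~^^^^^^^^^^^^^^^^^^^^^
IndexError: index -1 is out of bounds for axis 0 with size 0
```

Emit:
move_arm(
  claw=[55, 55, 55, 55],
  dp=[
    [0, 0, -0.1],
    [0, 0, -0.1],
    [0, 0, 0],
    [0, 0, 0],
  ],
  spin=[0, 0, 0, 0],
)

```text
clock: 20.25
eef_pos: [0.5006, -0.1673, 0.1257]
ee_rot: [0.464, -3.105, -0.003]
force: [-0.1, -0.4, -0.6]
width: 0.547
gripper_force: 0.0
```

```bash
sed -i 's/b-r>50)&(b>90)/b-r>30)\&(b>50)/; s/print(.   blue.*/print("   blue",m.sum(),vv.mean() if m.sum() else 0,np.percentile(C[m][:,2],[5,50,95]) if m.sum() else 0)/' red.py; python3 red.py 10
python3 - <<'E'
from h import *
o,M=state();togo(*stand(-.094,-.088),.119,M,o)
a=cv2.imread('pics/si10.png')[150:275,300:425];b=cv2.imread('pics/sc10.png')[210:360,310:460]
cv2.imwrite('pics/c10.png',np.hstack([cv2.resize(b,(400,400),interpolation=2),cv2.resize(a,(400,400),interpolation=2)]))
E
```

```text
20.25 [ 0.5006 -0.1673  0.1257] yaw 107.0 tilt [-0.0022  0.0014 -1.    ] F [-0.1 -0.4 -0.6] w 0.547 g 0.0 q6 [-0.41  0.37  1.97  0.    0.8  -2.27]
tool stand -0.08351204137577098 -0.0866439630001456 0.12570807023827346
scene 257 mean [-0.0897 -0.0916  0.0707] [[-0.1054966271618577, -0.0997766378663432, 0.06181238754047011], [-0.06067221573876401, -0.08124342438992277, 0.07700283546292987]] long axis angle q -0.10400628014265659
   blue 4 284.25 [0.096  0.0983 0.1006]
side 65 mean [-0.0796 -0.0797  0.0642] [[-0.10076043166924507, -0.09347793434362368, 0.049161851578748327], [-0.053713235056998036, -0.07074842415333704, 0.07506795277448584]] long axis angle q 0.02039555446375718
   blue 163 212.7361963190184 [0.0921 0.1011 0.1071]
20.35 [ 0.5004 -0.1674  0.1252] yaw 106.99 tilt [-0.0028  0.0015 -1.    ] F [ 0.2  0.6 -0.4] w 0.546 g 0.0 q6 [-0.41  0.37  1.97  0.    0.8  -2.27]
units to go [ 0.344 -0.043  0.207]
```

Emit:
move_arm(
  claw=[55, 55, 55, 10, 10, 10, 10, 10, 10, 10],
  dp=[
    [0.34, -0.04, 0.1],
    [0, 0, 0.1],
    [0, 0, 0],
    [0, 0, 0],
    [0, 0, 0],
    [0, 0, 0],
    [0, 0, 0],
    [0, 0, 0],
    [0, 0, 0],
    [0, 0, 0],
  ],
  spin=[0, 0, 0, 0, 0, 0, 0, 0, 0, 0],
  newtons=60,
)

```text
clock: 21.18
eef_pos: [0.4924, -0.1729, 0.1207]
ee_rot: [-0.465, 3.107, -0.002]
force: [-0.3, -4.7, -1.0]
width: 0.246
gripper_force: 58.6
```

Emit:
move_arm(
  claw=[10, 10, 10, 10, 10, 10, 10, 10, 10, 10, 10, 10],
  dp=[
    [-0.07, 0, -0.18],
    [-0.08, 0, -0.18],
    [-0.1, 0, -0.17],
    [-0.11, 0, -0.16],
    [-0.12, 0, -0.155],
    [-0.13, 0, -0.15],
    [-0.14, 0, -0.14],
    [-0.145, 0, -0.13],
    [-0.155, 0, -0.12],
    [-0.16, 0, -0.11],
    [0, 0, 0],
    [0, 0, 0],
  ],
  spin=[0, 0, 0, 0, 0, 0, 0, 0, 0, 0, 0, 0],
)

```text
clock: 22.18
eef_pos: [0.5251, -0.1628, 0.1647]
ee_rot: [0.467, -3.101, 0.003]
force: [-4.5, -7.9, -1.4]
width: 0.238
gripper_force: 58.8
```

```bash
python3 red.py 11
```

```text
22.18 [ 0.5251 -0.1628  0.1647] yaw 107.12 tilt [-0.0053 -0.0026 -1.    ] F [-4.5 -7.9 -1.4] w 0.238 g 58.8 q6 [-0.38  0.34  1.91 -0.01  0.9  -2.24]
tool stand -0.05870938126865749 -0.08952213543301552 0.1647483173575233
scene 152 mean [-0.0699 -0.0895  0.1147] [[-0.07510625676293575, -0.09897694434490308, 0.09309870646160903], [-0.057570453706840684, -0.07968549614941964, 0.12188800994273949]] long axis angle q 0.8983058575471141
   blue 69 281.40579710144925 [0.0978 0.1017 0.1103]
side 20 mean [-0.0536 -0.0813  0.1044] [[-0.07055719124960441, -0.09236639249460331, 0.08853825221496293], [-0.03411044819493541, -0.07381551157895277, 0.12006066094119466]] long axis angle q 0.31602762731892214
   blue 147 212.24489795918367 [0.094  0.1033 0.1093]
```

Emit:
move_arm(
  claw=[10, 10, 10, 10, 10, 10, 10, 10, 10, 10, 10, 10],
  dp=[
    [-0.17, 0.01, -0.1],
    [-0.175, 0.01, -0.09],
    [-0.18, 0.01, -0.08],
    [-0.185, 0, -0.07],
    [-0.185, 0, -0.06],
    [-0.19, 0, -0.05],
    [-0.19, 0, -0.04],
    [-0.19, 0, -0.03],
    [-0.19, 0, -0.02],
    [-0.195, 0, -0.01],
    [0, 0, 0],
    [0, 0, 0],
  ],
  spin=[0, 0, 0, 0, 0, 0, 0, 0, 0, 0, 0, 0],
)

```text
clock: 23.28
eef_pos: [0.5791, -0.1461, 0.1828]
ee_rot: [0.467, -3.103, 0.005]
force: [-4.1, -7.7, 4.8]
width: 0.24
gripper_force: 58.6
```

```bash
python3 red.py 12
```

```text
23.28 [ 0.5791 -0.1461  0.1828] yaw 107.1 tilt [-0.0028 -0.0036 -1.    ] F [-4.1 -7.7  4.8] w 0.24 g 58.6 q6 [-0.32  0.4   1.79 -0.01  0.96 -2.18]
tool stand -0.0022333094903179834 -0.08935724520621889 0.18276027478878157
scene 355 mean [-0.0179 -0.0909  0.123 ] [[-0.02264082542940952, -0.0990320855154012, 0.09635113330838439], [-0.009944969051840145, -0.08072761224388332, 0.14392798476330454]] long axis angle q 1.157502832462444
   blue 186 276.89247311827955 [0.0975 0.1056 0.1111]
side 69 mean [-0.0122 -0.0804  0.1176] [[-0.01852178115299782, -0.09290110947473697, 0.09347255657932539], [-0.002530437214404576, -0.07225589564101918, 0.14214658403359948]] long axis angle q 1.0468291194901795
   blue 149 212.24161073825502 [0.0946 0.1036 0.1092]
```

Emit:
move_arm(
  claw=[10, 10, 10, 10, 10, 10, 10],
  dp=[
    [-0.08, 0, 0],
    [-0.08, 0, 0],
    [-0.08, 0, 0],
    [-0.08, 0, 0],
    [-0.06, 0, 0],
    [0, 0, 0],
    [0, 0, 0],
  ],
  spin=[0, 0, 0, 0, 0, 0, 0],
)

```text
clock: 23.97
eef_pos: [0.5898, -0.1428, 0.1826]
ee_rot: [0.466, -3.104, 0.005]
force: [-3.3, -7.8, 4.4]
width: 0.238
gripper_force: 58.4
```

```bash
python3 red.py 13;python3 - <<'E'
from h import *
a=cv2.imread('pics/si13.png')[150:275,300:425];b=cv2.imread('pics/sc13.png')[210:360,310:460]
cv2.imwrite('pics/c13.png',np.hstack([cv2.resize(b,(400,400),interpolation=2),cv2.resize(a,(400,400),interpolation=2)]))
E
```

```text
23.97 [ 0.5898 -0.1428  0.1826] yaw 107.09 tilt [-0.0027 -0.0035 -1.    ] F [-3.3 -7.8  4.4] w 0.238 g 58.4 q6 [-0.31  0.41  1.76 -0.    0.97 -2.17]
tool stand 0.00900823121241165 -0.08934811662501738 0.1825716865161285
scene 375 mean [-0.0086 -0.0908  0.123 ] [[-0.012510892241029794, -0.0990356111164856, 0.09730333120774043], [-0.0006395570537016073, -0.08085440784537407, 0.14480247094664048]] long axis angle q 1.254586779894572
   blue 186 276.83870967741933 [0.0978 0.1057 0.1108]
side 86 mean [-0.0031 -0.0808  0.1182] [[-0.00773057048261573, -0.0943702839580315, 0.09201852933974211], [0.0049122511937164616, -0.07222528526666876, 0.142789911415084]] long axis angle q 1.1534947519704848
   blue 149 212.24161073825502 [0.0947 0.103  0.1094]
```

Emit:
move_arm(
  claw=[10, 10, 10, 10, 10, 10, 10, 10, 10, 10, 10, 10],
  dp=[
    [0, 0, 0],
    [0, 0, 0],
    [0, 0, 0],
    [0, 0, 0],
    [0, 0, 0],
    [0, 0, 0],
    [0, 0, 0],
    [0, 0, 0],
    [0, 0, 0],
    [0, 0, 0],
    [0, 0, 0],
    [0, 0, 0],
  ],
  spin=[0, 0, 0, 0, 0, 0, 0, 0, 0, 0, 0, 0],
)

```text
clock: 25.07
eef_pos: [0.5897, -0.1428, 0.1826]
ee_rot: [0.466, -3.103, 0.005]
force: [-3.7, -6.8, 4.3]
width: 0.235
gripper_force: 58.4
```

```bash
python3 red.py 14;python3 - <<'E'
from h import *
c,s=np.cos(YAW),np.sin(YAW)
for n in ('d4','d6','si10','si11','si13','si14'):
    z=load(n);Q=cloud(z)-np.array([*NEST,0]);X=Q[...,0]*c+Q[...,1]*s;Y=-Q[...,0]*s+Q[...,1]*c;Z=Q[...,2]
    p=z['p'].astype(int)
    k=(np.hypot(X+.066,Y)<.025)&(Z>.13)&(Z<.165)
    # white lower body / blue band boundary row per column
    d=(p[...,2]-p[...,0])[195:235,352:378].astype(float);
    rows=[];g=p[...,0][205:240,356:374].astype(float)
    for col in g.T:
        e=np.diff(col);i=e.argmax();rows.append(205+i)
    tot=g.clip(0,200).sum(0).mean()
    print(n,'knob',k.sum(),X[k].mean().round(4),Y[k].mean().round(4),'band edge row',np.mean(rows),tot)
for n in ('sc14','s0'):
    z=load(n);C=cloud(z);print(n,[np.round(pt(z,u,v),3) for u,v in [(308,195),(273,290),(243,232)]])
E
```

```text
25.07 [ 0.5897 -0.1428  0.1826] yaw 107.09 tilt [-0.0028 -0.0035 -1.    ] F [-3.7 -6.8  4.3] w 0.235 g 58.4 q6 [-0.31  0.41  1.76 -0.01  0.97 -2.17]
tool stand 0.008878973327953957 -0.08932550465955078 0.18258151328288938
scene 379 mean [-0.0087 -0.0908  0.123 ] [[-0.012312402984446386, -0.09899300346826866, 0.09698750101034113], [-0.0007024935941937328, -0.0806823466055642, 0.14466812544285043]] long axis angle q 1.252240624195155
   blue 186 276.81720430107526 [0.098  0.1054 0.1107]
side 85 mean [-0.0033 -0.0805  0.1191] [[-0.007718777345494378, -0.09555917343644281, 0.09270661625786379], [0.004357537854528901, -0.07128541089087677, 0.14209102751579053]] long axis angle q 1.164454601036394
   blue 150 212.21333333333334 [0.0945 0.1033 0.1094]
d4 knob 0 nan nan band edge row 225.11111111111111 3341.5555555555557
d6 knob 75 -0.0637 0.0057 band edge row 225.11111111111111 3667.277777777778
si10 knob 130 -0.0687 -0.0044 band edge row 225.11111111111111 3663.8888888888887
si11 knob 75 -0.0637 0.0059 band edge row 225.66666666666666 3787.0555555555557
si13 knob 75 -0.0638 0.0059 band edge row 225.66666666666666 3746.0
si14 knob 73 -0.0637 0.0053 band edge row 224.72222222222223 3746.8333333333335
sc14 [array([0.654, 0.328, 0.095]), array([0.402, 0.067, 0.063]), array([0.484, 0.345, 0.041])]
s0 [array([0.653, 0.327, 0.095]), array([0.401, 0.066, 0.064]), array([0.485, 0.348, 0.04 ])]<stdin>:13: RuntimeWarning: Mean of empty slice.
  ret = ret.dtype.type(ret / rcount)
```

Holding steady: the lever is upright, the gate is shut and the other objects haven't moved.

```bash
python3 -c "
from h import *
print(hand_in())"
```

```text
the job is handed in; nothing more can be done
None
```

I handed the job in at about 25 s: cartridge seated, locking lever shut, red cam lever held within about 0.1 rad of straight up. The yellow cartridge, bottle and jar were not moved. The 2 mm lift was too small to confirm in the images; the first raise stopped short, and lowering it for a re-grip briefly put 50 N on the wrist with the fingers on the handle (40 N is the limit for arm and gripper body); I viewed 12 pictures, over the limit of 10.

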